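# Post a used sample cassette into the lab discard bin

## Robot

A 6-joint arm with a two-finger parallel gripper is mounted at the origin on the work surface. World frame = base frame: x ahead of the robot, y to its left, z up, the work surface at z = 0. Lengths are in m, angles in rad, forces in N, time in s.
With the tool pointing down it reaches from about 0.275 to 0.825 m from the base axis. Payload 5.2 kg.
Tool frame: the origin (TCP) lies between the finger pads; the fingertips stand tip_reach ahead of it and the grasp point (between the pads) lies 6 mm ahead of it (tip_reach is the distance from the TCP to the fingertips, in m); z points along the fingers, x is the direction in which the jaws open and shut, and the axes are right-handed (so a half turn about z gives the same grasp; the last joint's range is limited). The gripper opens to 93 mm and grips with 3 to 60 N. Pads are 15 mm wide; open, the fingers measure 128 mm over their backs; the gripper's body (75 mm by 188 mm) begins 65 mm behind the grasp point.
Start: joints at [0.962, 0.259, 1.535, -0, 1.348, -0.203], TCP at [0.217, 0.505, 0.244] pointing down, gripper open.
Joint ranges: [-3.14, 3.14], [-0.91, 2.08], [0.19, 2.58], [-1.22, 4.36], [0.22, 2.71], [-3.12, 3.12]. Speed limits (rad/s): [2.57, 2.57, 3.14, 3.14, 3.14, 3.14].

## Interface

Orientations are given as a 3x3 rotation matrix whose columns are the frame's x, y, z axes.
In Python, from plant import * gives the robot as it stands.
- The arm moves only by the tool send_rows, never from a script. Its argument "moves" is a list of rows, each a list of 3 entries, a list of its own where there are three numbers: the shift along the tool's x, y, z in m, then the turn about the tool's z in rad, then the closure, from 0 (fully open) to 1 (shut). In form: [[[x, y, z], roll, fingers], ...]. A call has 1 to 5 rows; each row shifts and turns the commanded pose from where the row before left it, along the tool's axes as they then stand; what a row does not reach is not made up. A row lasts 1/10 s, in which the tool goes at most 50 mm and 8.59 degrees, less where a joint would pass 70% of its speed; a pose out of reach is approached as far as the arm can. A call with a gripper value outside its range is refused whole. The fingers move at their own pace and stop on an object; the grip force is fixed at half the most. Time passes only in rows, so rows that do not move let the fingers close. It gives the time, the measured TCP pose, the force and the opening at its end, in the units of the state.
- read_state(): the state, without advancing time (a new reading comes with each control period).
- read_camera(name): name is "scene" or "side" or "wrist"; returns the picture (384x512x3 uint8, blue, green, red); there is no depth.
- calibration(name): a dict with "mtx" (3x3 intrinsics, pixels), "origin" and "orientation" of the camera in the world. Camera axes: x right, y down, z forward; pixel columns grow to the right and rows downward; lengths in m; the calibration is good to about 2 mm. A picture is of the moment at which its call begins: read the wrist's pose just before it. calibration takes no time and is no camera call; for the wrist camera it gives the pose at the moment of the call.
- sign_off(): hands the job in, once; it reports no verdict.
The state is a dict: "time_s": time; "q": joint angles; "joint_velocities": joint speeds; "joint_efforts": joint torques, N m; "ee_pos": TCP position; "tool_rot": TCP orientation; "contact_force": force on the tool from outside, world axes, zero at the start; "ft_torque": the same for the moment, N m; "finger_gap": finger opening in m.
Only numpy, scipy, OpenCV 4.12 (cv2) and the standard library are available. Lean on these libraries where they do the work, as an engineer would, in place of code of your own. Each camera call takes 0.05 s, during which the arm holds its last target. There are 200 camera calls.

## Task

Slide the steel shutter on the lid of the discard bin fully open, tip the used (orange) cassette edge-on through the slot so that it drops into the bin, then slide the shutter fully shut again. Leave the fresh (blue) cassette where it lies on its stand and do not disturb the other things on the bench.

Things in the scene. Friction and masses are not known exactly. Their poses are not given: they have to be found in the camera images.
- used_cassette: orange flat plastic cassette, 100 (its x) x 56 (its y) x 8 mm thick (its z), about 80 g, white label and small black window on top; origin at the centre of its underside. Starts flat, label up, on one of the stand's pads, its length within about 5 degrees of the stand's x; overhangs the pad by about 11 mm on both long sides, so it can be gripped across its 56 mm width.
- fresh_cassette: blue cassette of the same shape and size, lying on the other pad; must be left alone. Origin at the centre of its underside.
- stand: fixed low white stand, base 120 (x) x 200 (y) x 6 mm, with two raised aluminium pads (84 x 34 mm, tops 22 mm above the bench) centred at y = -55 and +55 mm; origin at the centre of its underside. Which cassette lies on which pad varies.
- bin: fixed discard bin, 170 (x) x 150 (y) x 140 mm high, hollow, clear walls 5 mm thick, inner floor 5 mm above the bench, yellow lid 5 mm thick with its top 140 mm above the bench; origin at the centre of its underside. Two steel rails, 6 mm high and 6 mm wide, run along x on the lid at y = -53 and +53 mm; the shutter slides between them.
- slot (a point): centre of the slot's mouth, on the lid's top face, 25 mm towards -x from the bin's centre; axes as the bin's. The slot is 22 mm wide (x), 72 mm long (y). A cassette tilted 45 degrees about the slot's long direction, short edge leading, passes with 5 mm to spare in all across and 8 mm at each end; let go when more than half is through, it tips upright and falls in.
- shutter (a joint): slide of the steel shutter (54 x 96 x 3 mm plate on the lid), in metres: 0 = shut, covering the slot; 0.05 = end of travel, fully open. Opens towards the bin's +x, 1 to 2 N of friction, stays where left. It starts shut or up to 8 mm open. From 0.035 on the slot is clear.
- shutter_fin (a point): top centre of the black upright fin on the shutter by which it is moved: 12 mm thick (bin's x), 44 mm long (bin's y), its top 34 mm above the lid and 30 mm above the shutter plate; moves with the shutter; when shut, the fin stands over the bin's centre (25 mm towards +x from the slot's centre)
- amber_bottle: amber glass bottle, 90 mm diameter, 220 mm tall, a bystander; origin at the centre of its underside
- clear_bottle: clear bottle with orange cap, 90 mm diameter, 190 mm tall, a bystander; origin at the centre of its underside
- red_jar: small clear jar with a red lid, 64 mm diameter, 75 mm tall, a bystander; origin at the centre of its underside
- beaker: glass beaker, 72 mm diameter, 90 mm tall, a bystander; origin at the centre of its underside
- dish: shallow glass dish, 90 mm diameter, 18 mm tall, a bystander; origin at the centre of its underside
- spatula: 160 mm spatula with a wooden handle and steel blade lying flat on the bench, a bystander; origin under its middle
There are look-alikes about, which are no part of the job. Of the things that look like the bin, the larger one is meant. There is more than one size of the used_cassette; the one meant has the size given above.

How it is judged:
On the way, in this order (a step that is already met when the one before it is completed fails the run):
1. the shutter is slid open, past 42 of its 50 mm (value of joint shutter above 0.042 m), for 0.2 s.
2. the orange cassette has dropped through the slot and lies wholly inside the bin (x of used_cassette in the frame of bin between -0.085 and 0.085 m and y of used_cassette in the frame of bin between -0.075 and 0.075 m and height (world z) of used_cassette below 0.085 m and value of joint shutter above 0.03 m), for 0.2 s.
At the end, for the whole second after the job is handed in: the orange cassette lies at rest inside the bin (its origin within the bin's outline and below 85 mm), the shutter is shut to within 4 mm, and the blue cassette is within 20 mm of where it started (value of joint shutter below 0.004 m and x of used_cassette in the frame of bin between -0.085 and 0.085 m and y of used_cassette in the frame of bin between -0.075 and 0.075 m and height (world z) of used_cassette below 0.085 m and linear speed of used_cassette below 0.02 m/s and distance of fresh_cassette from where it was at the start of the episode below 0.02 m); the robot touches nothing.
It fails at once if the blue cassette is moved by more than 20 mm (distance of fresh_cassette from where it was at the start of the episode above 0.02 m).
It fails at once if a bottle, the jar, the beaker, the dish or the spatula is moved by more than 30 mm (distance of any of amber_bottle, clear_bottle, red_jar, beaker, dish, spatula from where it was at the start of the episode above 0.03 m).
It also fails if it takes over 64 s, if anything falls off the work surface, if the arm or the gripper's body presses on something with over 40 N, if the wrist force passes 120 N, or if a joint passes its speed limit or range.

## Working session

There is one attempt and no reset: what is moved stays moved. The work goes in short steps, Python scripts to look and compute and a tool call to move; the robot and the scene stay as the last step left them, time stands still between calls to the robot, and variables do not carry over. Pictures are saved under pics/ and viewed, about 8 in all and at most 12, crops included, and the job is handed in when it is done.

Besides the shell and the picture viewer there is one more tool, called as name(argument=value, ...) on one line, values as JSON. send_rows: Moves the arm, as the interface text tells. Its arguments: {"type":"object","properties":{"moves":{"type":"array","items":{"type":"array"}}},"required":["moves"]}

```bash
mkdir -p pics; ls
python3 - <<'E'
from plant import *
import cv2,numpy as np
s=read_state();print(s)
for n in("scene","side","wrist"):
    c=calibration(n);print(n,{k:np.round(np.array(v),4).tolist() for k,v in c.items()})
    cv2.imwrite(f"pics/{n}0.png",read_camera(n))
a=cv2.imread("pics/scene0.png");b=cv2.imread("pics/side0.png")
E
```

```text
pics
{'time_s': 0.0, 'q': array([ 9.62198131e-01,  2.59361808e-01,  1.53607102e+00, -1.18927596e-05,
        1.34801155e+00, -2.02783791e-01]), 'joint_velocities': array([ 0.00048119,  0.00046803,  0.00109396, -0.00131862, -0.00014532,
        0.00100903]), 'joint_efforts': array([ 1.98824882e-04, -4.37309146e+01, -2.83999425e+01,  7.19133485e-02,
        4.11046331e-02, -1.43240504e-04]), 'ee_pos': array([0.21680215, 0.50491932, 0.2428124 ]), 'tool_rot': array([[ 3.94763774e-01,  9.18782054e-01, -1.04914716e-03],
       [ 9.18780858e-01, -3.94765002e-01, -1.52587821e-03],
       [-1.81611610e-03, -3.61574889e-04, -9.99998285e-01]]), 'contact_force': array([-0.77361831, -0.62229271, -0.02316464]), 'ft_torque': array([-0.03723863,  0.0283837 , -0.03086988]), 'finger_gap': 0.09290555721761505}
scene {'mtx': [[429.7728, 0.0, 255.2383], [0.0, 429.7728, 194.8264], [0.0, 0.0, 1.0]], 'origin': [1.6348, -0.5988, 0.9886], 'orientation': [[0.4852, 0.4919, -0.7229], [0.8743, -0.284, 0.3936], [-0.0116, -0.823, -0.5679]]}
side {'mtx': [[419.6809, 0.0, 254.2161], [0.0, 419.6809, 190.299], [0.0, 0.0, 1.0]], 'origin': [0.1682, 1.02, 0.9407], 'orientation': [[-0.9289, -0.2354, 0.2859], [-0.3697, 0.5446, -0.7528], [0.0215, -0.805, -0.5929]]}
wrist {'mtx': [[328.9272, 0.0, 258.6967], [0.0, 328.9272, 190.1492], [0.0, 0.0, 1.0]], 'origin': [0.157, 0.5321, 0.3838], 'orientation': [[0.3939, 0.8922, 0.2208], [0.9191, -0.3821, -0.0959], [-0.0012, 0.2407, -0.9706]]}
```

View pics/scene0.png

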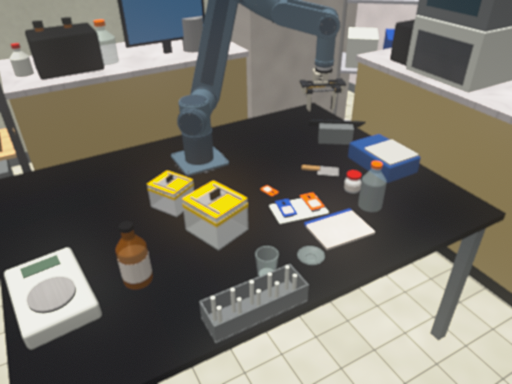

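View pics/side0.png

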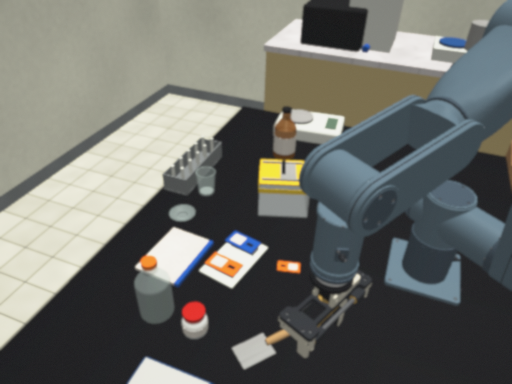

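Pictures 1–2: there are two bins, a small one at (172,190) and a large one at (216,210). There are two orange cassettes, one on the stand at (312,201) and a small loose one at (269,190). By the description I choose the large bin and the cassette on the stand, and will check both in a close crop.

Run:
```python
import cv2,numpy as np,plant
print([n for n in dir(plant) if n[0]!='_'], getattr(plant,'tip_reach',None))
a=cv2.imread("pics/scene0.png")[155:250,140:340]
b=cv2.imread("pics/side0.png")[150:290,190:330]
a=cv2.resize(a,None,fx=4,fy=4,interpolation=cv2.INTER_CUBIC)
cv2.imwrite("pics/c1.png",a)
cv2.imwrite("pics/c2.png",cv2.resize(b,None,fx=4.2,fy=4.2,interpolation=cv2.INTER_CUBIC))
```

```text
['IKError', 'calibration', 'read_camera', 'read_state', 'sign_off', 'tip_reach'] 0.025
```

View pics/c1.png

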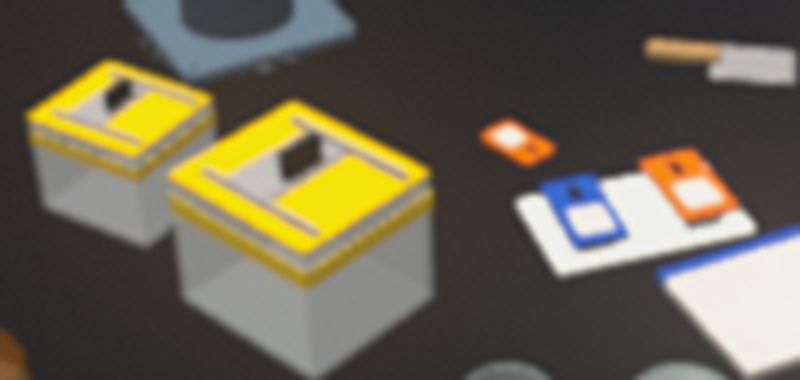

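View pics/c2.png

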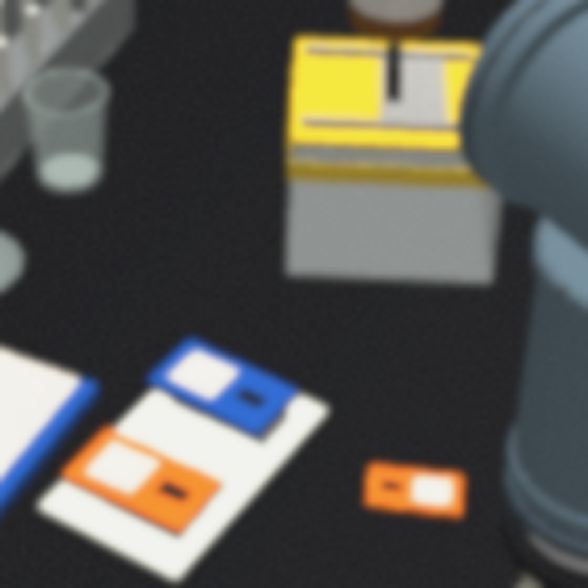

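Pictures 3–4: the large bin's lid is centred near scene (215,198). Its shutter is shut, with the black fin at (215,194) and the slot covered on the robot side. The orange cassette on the stand at scene (312,201) is as big as the blue one at (286,208). The loose orange cassette at (269,190) is clearly smaller, so I exclude it.

```bash
cat > h.py <<'E'
import numpy as np,cv2
from plant import *
from scipy.optimize import least_squares
def ray(c,uv,z):
    M=np.array(c["mtx"]);R=np.array(c["orientation"]);o=np.array(c["origin"])
    d=(R@np.linalg.inv(M)@np.c_[np.atleast_2d(uv),np.ones(len(np.atleast_2d(uv)))].T).T
    return o+d*((z-o[2])/d[:,2])[:,None]
def proj(c,P):
    M=np.array(c["mtx"]);R=np.array(c["orientation"]);o=np.array(c["origin"])
    p=(np.asarray(P)-o)@R@M.T
    return p[:,:2]/p[:,2:]
def go(x,y,z,yaw=None):
    "shift in tool axes and roll to bring TCP to x,y,z with tool x axis at heading yaw (mod pi)"
    s=read_state();R=np.array(s["tool_rot"]);d=R.T@(np.array([x,y,z])-s["ee_pos"])
    h=np.arctan2(R[1,0],R[0,0]);r=0 if yaw is None else -((yaw-h+np.pi/2)%np.pi-np.pi/2)
    print("shift",d.round(4),"roll",round(r,4),"now",np.round(s["ee_pos"],4),"heading",round(np.degrees(h),2),"q6",s["q"][5].round(3))
E
python3 - <<'E'
from h import *
c=calibration("scene")
f=lambda L:np.array(L)/4.+[140,155]-0.375
print("lid",ray(c,f([(170,178),(295,100),(432,174),(307,256)]),.14).round(3))
print("fin top c",ray(c,f([(302,140)]),.174).round(3))
print("orange",ray(c,f([(640,158),(692,150),(740,210),(690,222)]),.030).round(3))
print("blue",ray(c,f([(541,182),(597,175),(627,235),(580,247)]),.030).round(3))
print("stand",ray(c,f([(516,200),(560,276),(757,228)]),.006).round(3))
print("small bin",ray(c,f([(28,116),(108,60),(214,100),(136,165)]),.10).round(3))
E
```

```text
lid [[ 0.452 -0.241  0.14 ]
 [ 0.392 -0.096  0.14 ]
 [ 0.559 -0.043  0.14 ]
 [ 0.61  -0.185  0.14 ]]
fin top c [[ 0.502 -0.137  0.174]]
orange [[0.497 0.219 0.03 ]
 [0.511 0.271 0.03 ]
 [0.616 0.252 0.03 ]
 [0.608 0.201 0.03 ]]
blue [[0.484 0.114 0.03 ]
 [0.501 0.167 0.03 ]
 [0.596 0.139 0.03 ]
 [0.59  0.091 0.03 ]]
stand [[0.469 0.095 0.006]
 [0.591 0.07  0.006]
 [0.622 0.27  0.006]]
small bin [[ 0.231 -0.304  0.1  ]
 [ 0.171 -0.204  0.1  ]
 [ 0.294 -0.14   0.1  ]
 [ 0.361 -0.244  0.1  ]]
```

Run:
```python
from h import *
c=calibration("scene")
print("amber, clearb, beaker, dish, jar",ray(c,[(138,280),(372,206),(266,270),(311,258),(353,189)],0).round(2))
go(.55,.19,.26,np.radians(80))
```

```text
amber, clearb, beaker, dish, jar [[ 0.61 -0.46  0.  ]
 [ 0.67  0.44  0.  ]
 [ 0.77 -0.09  0.  ]
 [ 0.79  0.07  0.  ]
 [ 0.54  0.46  0.  ]]
shift [-0.158   0.4304 -0.0169] roll -0.2313 now [0.2169 0.505  0.243 ] heading 66.75 q6 -0.203
```

send_rows(moves=[[[-0.016,0.043,-0.002],0,0],[[-0.016,0.043,-0.002],0,0],[[-0.016,0.043,-0.002],0,0],[[-0.016,0.043,-0.002],0,0],[[-0.016,0.043,-0.002],0,0]])

```text
time_s: 0.65
ee_pos: [0.3839, 0.3455, 0.2536]
tool_rot: [[0.394, 0.919, -0.0], [0.919, -0.394, -0.0], [-0.0, -0.0, -1.0]]
contact_force: [0.1, 0.5, 0.2]
finger_gap: 0.093
```

send_rows(moves=[[[-0.016,0.043,-0.002],0,0],[[-0.016,0.043,-0.002],0,0],[[-0.016,0.043,-0.002],0,0],[[-0.016,0.043,-0.002],-0.115,0],[[-0.016,0.043,-0.002],-0.115,0]])

```text
time_s: 1.15
ee_pos: [0.5532, 0.1908, 0.2636]
tool_rot: [[0.171, 0.985, -0.001], [0.985, -0.171, -0.0], [-0.0, -0.001, -1.0]]
contact_force: [0.5, -0.1, 0.6]
finger_gap: 0.0931
```

send_rows(moves=[[[0,0,0],0,0],[[0,0,0],0,0]])

```text
time_s: 1.35
ee_pos: [0.5526, 0.1918, 0.2628]
tool_rot: [[0.178, 0.984, -0.002], [0.984, -0.178, 0.0], [-0.0, -0.002, -1.0]]
contact_force: [-0.3, 0.4, 0.0]
finger_gap: 0.0933
```

Run:
```python
from h import *
import pickle
c=calibration("wrist");cv2.imwrite("pics/w1.png",read_camera("wrist"));pickle.dump(c,open("w1.pkl","wb"))
go(.46,-.155,.26,np.radians(108.5))
```

```text
shift [-0.3584 -0.0289  0.0031] roll -0.5006 now [0.5518 0.1927 0.263 ] heading 79.82 q6 -1.248
```

View pics/w1.png

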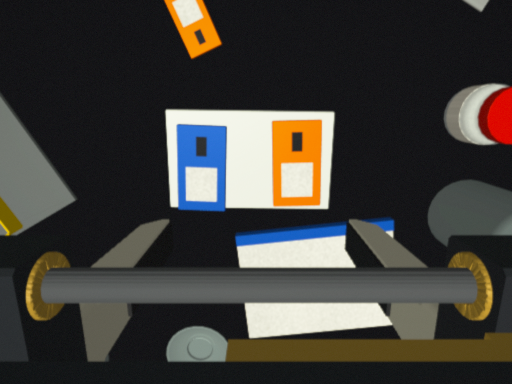

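Picture 5 (wrist): the blue cassette is at (201,167), the meant orange one at (297,163) on the stand, and the small orange one at (193,28).

send_rows(moves=[[[-0.045,-0.004,0],0,0],[[-0.045,-0.004,0],0,0],[[-0.045,-0.004,0],0,0],[[-0.045,-0.004,0],0,0],[[-0.045,-0.004,0],0,0]])

```text
time_s: 1.9
ee_pos: [0.4918, -0.0249, 0.2638]
tool_rot: [[0.173, 0.985, 0.0], [0.985, -0.173, 0.0], [0.0, 0.0, -1.0]]
contact_force: [0.9, -1.2, -0.1]
finger_gap: 0.0929
```

send_rows(moves=[[[-0.045,-0.004,0],0,0],[[-0.045,-0.004,0],0,0],[[-0.045,-0.004,0],0,0],[[0,0,0],-0.125,0.8],[[0,0,0],-0.125,1]])

```text
time_s: 2.4
ee_pos: [0.4571, -0.156, 0.2637]
tool_rot: [[-0.077, 0.997, -0.0], [0.997, 0.077, 0.0], [0.0, -0.0, -1.0]]
contact_force: [-0.1, 0.0, -0.5]
finger_gap: 0.0811
```

send_rows(moves=[[[0,0,0],-0.125,1],[[0,0,0],-0.125,1],[[0,0,0],0,1],[[0,0,0],0,1]])

```text
time_s: 2.8
ee_pos: [0.4578, -0.1549, 0.2638]
tool_rot: [[-0.317, 0.949, 0.0], [0.949, 0.317, 0.0], [0.0, 0.0, -1.0]]
contact_force: [0.7, 0.1, 0.3]
finger_gap: 0.0494
```

Run:
```python
from h import *
import pickle
c=calibration("wrist");im=read_camera("wrist");cv2.imwrite("pics/w2.png",im);pickle.dump(c,open("w2.pkl","wb"))
cv2.imwrite("pics/w2b.png",cv2.resize(im,None,fx=1.5,fy=1.5,interpolation=cv2.INTER_CUBIC))
c1=pickle.load(open("w1.pkl","rb"))
h=cv2.cvtColor(cv2.imread("pics/w1.png"),cv2.COLOR_BGR2HSV)
for n,lo,hi,roi in(("orange",5,22,(260,110,335,215)),("blue",100,130,(165,115,240,218))):
    m=cv2.inRange(h,(lo,120,90),(hi,255,255));k=np.zeros_like(m);k[roi[1]:roi[3],roi[0]:roi[2]]=m[roi[1]:roi[3],roi[0]:roi[2]]
    p=cv2.findNonZero(k);q=cv2.approxPolyDP(cv2.convexHull(p),5,True)[:,0]
    hull=ray(c1,cv2.convexHull(p)[:,0].astype(float),.03)[:,:2]
    r=cv2.minAreaRect((hull*1000).astype(np.float32));print(n,r,q.tolist())
print(read_state()["finger_gap"])
```

```text
orange ((556.4405517578125, 236.1468505859375), (55.28152084350586, 99.00716400146484), 81.09984588623047) [[321, 120], [319, 204], [274, 205], [272, 122]]
blue ((542.9473876953125, 127.53097534179688), (55.711395263671875, 99.56853485107422), 77.53115844726562) [[223, 211], [178, 208], [177, 125], [225, 127]]
0.04538622850878019
```

View pics/w2b.png

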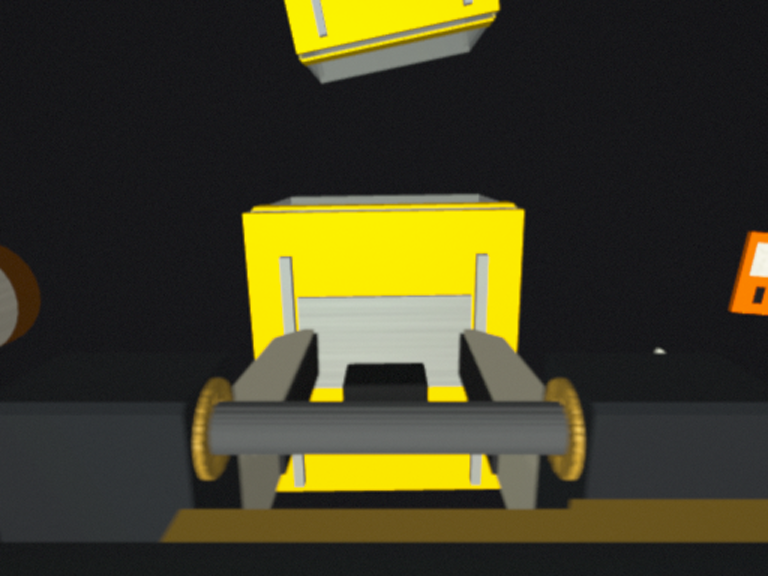

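Picture 6 (1.5x): the lid's near edge runs from (244,213) to (523,210) and its far edge lies at about v=490. The plate spans v=296–387, and the fin's near face has its foot at v≈363.

Run:
```python
from h import *
import pickle
c=pickle.load(open("w2.pkl","rb"))
g=lambda L:(np.array(L,float)+.5)/1.5-.5
L=ray(c,g([(244,213),(523,210),(500,490)]),.14);print(L.round(4))
rails=ray(c,g([(286,257),(481,254),(299,485),(475,484)]),.146);print("rails",rails.round(4))
pl=ray(c,g([(299,297),(470,295),(318,387)]),.144);print("plate",pl.round(4))
fi=ray(c,g([(346,363.5),(424,363.5)]),.144);ft=ray(c,g([(343,390),(427,390)]),.174);print("fin",fi.round(4),ft.round(4))
def res(p):
    x,y,t=p;R=np.array([[np.cos(t),-np.sin(t)],[np.sin(t),np.cos(t)]])
    w=lambda q:(R@np.array(q).T).T+[x,y]
    P=np.r_[w([(-.085,-.075),(-.085,.075)]),w([(0,-.053),(0,.053)])]
    ux=R[:,0];uy=R[:,1]
    r=[*(L[0,:2]-P[0]),*(L[1,:2]-P[1]),(L[2,:2]-[x,y])@ux-.085]
    for q,s in zip(rails,(-1,1,-1,1)): r.append((q[:2]-[x,y])@uy-s*.053)
    return r
s=least_squares(res,[.503,-.141,.32]);x,y,t=s.x;print(s.x.round(4),np.degrees(t),"res mm",(s.fun*1e3).round(1))
ux=np.array([np.cos(t),np.sin(t)]);uy=np.array([-ux[1],ux[0]])
for n,a in(("plate",pl),("rails",rails),("finfoot",fi),("fintop",ft)): print(n,np.c_[(a[:,:2]-[x,y])@ux,(a[:,:2]-[x,y])@uy].round(4).tolist())
```

```text
[[ 0.4449 -0.2398  0.14  ]
 [ 0.3962 -0.0993  0.14  ]
 [ 0.5595 -0.0477  0.14  ]]
rails [[ 0.4593 -0.2113  0.146 ]
 [ 0.4248 -0.1134  0.146 ]
 [ 0.5909 -0.1663  0.146 ]
 [ 0.5567 -0.0664  0.146 ]]
plate [[ 0.4789 -0.1988  0.144 ]
 [ 0.4481 -0.1104  0.144 ]
 [ 0.5269 -0.1737  0.144 ]]
fin [[ 0.508  -0.1628  0.144 ]
 [ 0.494  -0.1209  0.144 ]] [[ 0.5094 -0.1613  0.174 ]
 [ 0.4958 -0.1208  0.174 ]]
[ 0.5012 -0.1416  0.3333] 19.095815760540518 res mm [-0.6  0.5 -0.2 -0.8  0.8  0.9 -1.3  0.4 -0. ]
plate [[-0.0397, -0.0467], [-0.0399, 0.0468], [0.0138, -0.0387]]
rails [[-0.0624, -0.0521], [-0.063, 0.0517], [0.0766, -0.0526], [0.077, 0.053]]
finfoot [[-0.0004, -0.0222], [0.0, 0.022]]
fintop [[0.0013, -0.0213], [0.0017, 0.0214]]
```

Run:
```python
from h import *
go(.4728,-.1514,.178,np.radians(109.1))
```

```text
shift [-0.0012  0.0154  0.0858] roll -0.011 now [ 0.4579 -0.1552  0.2638] heading 108.47 q6 -2.451
```

send_rows(moves=[[[-0.001,0.015,0.02],-0.011,1],[[0,0,0.033],0,1],[[0,0,0.033],0,1],[[0,0,0],0,1],[[0,0,0],0,1]])

```text
time_s: 3.35
ee_pos: [0.4724, -0.1521, 0.178]
tool_rot: [[-0.328, 0.945, -0.001], [0.945, 0.328, 0.001], [0.001, -0.001, -1.0]]
contact_force: [0.5, 0.5, -0.3]
finger_gap: 0.0056
```

send_rows(moves=[[[0,0.012,0],0,1],[[0,0.012,0],0,1],[[0,0.012,0],0,1],[[0,0.01,0],0,1],[[0,0.01,0],0,1]])

```text
time_s: 3.85
ee_pos: [0.5266, -0.1337, 0.178]
tool_rot: [[-0.329, 0.944, 0.001], [0.944, 0.329, -0.0], [-0.001, 0.0, -1.0]]
contact_force: [-2.2, -0.4, 1.7]
finger_gap: 0.0005
```

send_rows(moves=[[[0,0.002,0],0,1],[[0,0.002,0],0,1],[[0,0.002,0],0,1]])

```text
time_s: 4.15
ee_pos: [0.5308, -0.1319, 0.1774]
tool_rot: [[-0.329, 0.944, -0.001], [0.944, 0.329, 0.0], [0.0, -0.001, -1.0]]
contact_force: [-1.6, -0.0, -0.8]
finger_gap: 0.0004
```

Run:
```python
from h import *
s=read_state();u=np.array([np.cos(.3333),np.sin(.3333)])
print(s["finger_gap"],(s["ee_pos"][:2]-[.5012,-.1416])@u,s["contact_force"])
cv2.imwrite("pics/s1.png",cv2.resize(read_camera("scene")[170:250,170:270],None,fx=5,fy=5,interpolation=cv2.INTER_CUBIC))
```

```text
0.00044484366005483403 0.03119390057444845 [-1.59047458 -0.00717149 -0.75777159]
```

send_rows(moves=[[[0,0.002,0],0,1],[[0,0.002,0],0,1]])

```text
time_s: 4.4
ee_pos: [0.5329, -0.1311, 0.1774]
tool_rot: [[-0.329, 0.944, -0.004], [0.944, 0.329, -0.001], [0.001, -0.004, -1.0]]
contact_force: [-11.4, -3.7, 6.0]
finger_gap: 0.0009
```

send_rows(moves=[[[0,0.0015,0],0,1],[[0,0,0],0,1]])

```text
time_s: 4.6
ee_pos: [0.533, -0.1311, 0.1775]
tool_rot: [[-0.329, 0.944, -0.007], [0.944, 0.329, -0.001], [0.001, -0.007, -1.0]]
contact_force: [-11.8, -4.4, 5.6]
finger_gap: 0.0006
```

send_rows(moves=[[[0,-0.008,0],0,1],[[0,-0.004,-0.02],0,0.5],[[0,0,-0.04],0,0],[[0,0,-0.02],0.12,0],[[0,0,0],0.12,0]])

```text
time_s: 5.1
ee_pos: [0.5268, -0.1349, 0.2616]
tool_rot: [[-0.09, 0.996, 0.008], [0.996, 0.09, -0.003], [-0.004, 0.007, -1.0]]
contact_force: [0.2, -0.0, 0.3]
finger_gap: 0.0283
```

send_rows(moves=[[[0,0,0],0.12,0],[[0,0,0],0.12,0],[[0,0,0],0,0]])

```text
time_s: 5.4
ee_pos: [0.5251, -0.1341, 0.2578]
tool_rot: [[0.145, 0.989, 0.001], [0.989, -0.145, 0.0], [0.0, 0.001, -1.0]]
contact_force: [0.7, 0.3, 0.1]
finger_gap: 0.0519
```

Run:
```python
from h import *
go(.588,.2311,.12,np.radians(81.1))
```

```text
shift [0.3704 0.009  0.1379] roll 0.0094 now [ 0.5251 -0.1341  0.2578] heading 81.64 q6 -1.881
```

send_rows(moves=[[[0.046,0.001,0],0.009,0.1],[[0.046,0.001,0],0,0.1],[[0.046,0.001,0],0,0.1],[[0.046,0.001,0],0,0.1],[[0.046,0.001,0.01],0,0.1]])

```text
time_s: 5.9
ee_pos: [0.5657, 0.0943, 0.249]
tool_rot: [[0.15, 0.989, 0.004], [0.989, -0.15, 0.0], [0.001, 0.004, -1.0]]
contact_force: [0.9, -1.2, -0.5]
finger_gap: 0.0834
```

send_rows(moves=[[[0.046,0.001,0.01],0,0.1],[[0.046,0.001,0.01],0,0.1],[[0.046,0.001,0.04],0,0.1],[[0,0,0.04],0,0.1],[[0,0,0.028],0,0.1]])

```text
time_s: 6.4
ee_pos: [0.5862, 0.2219, 0.1241]
tool_rot: [[0.147, 0.989, -0.002], [0.989, -0.147, 0.0], [-0.0, -0.002, -1.0]]
contact_force: [0.2, 0.7, -0.5]
finger_gap: 0.0837
```

send_rows(moves=[[[0,0,0],0,0.1],[[0,0,0],0,0.1]])

```text
time_s: 6.6
ee_pos: [0.5875, 0.2202, 0.1271]
tool_rot: [[0.152, 0.988, -0.0], [0.988, -0.152, 0.0], [0.0, -0.0, -1.0]]
contact_force: [0.9, 0.3, 0.7]
finger_gap: 0.0839
```

Run:
```python
from h import *
go(.588,.2311,.038,np.radians(81.1));print(read_state()["finger_gap"])
import pickle
c=calibration("wrist");im=read_camera("wrist");cv2.imwrite("pics/w3.png",im)
m=cv2.inRange(cv2.cvtColor(im,cv2.COLOR_BGR2HSV),(5,150,90),(22,255,255))
n,l,st,ce=cv2.connectedComponentsWithStats(m);print([s.tolist() for s in st[1:] if s[4]>200])
P=np.array([.5564,.2361]);t=np.radians(-8.9);ux=np.array([np.cos(t),np.sin(t)]);uy=np.array([-ux[1],ux[0]])
print(proj(c,[[*(P+a*ux+b*uy),.03] for a,b in((-.05,-.028),(-.05,.028),(.05,-.028),(.05,.028))]).round(1).tolist())
```

```text
shift [ 0.0109 -0.0011  0.0891] roll 0.0032 now [0.5875 0.2202 0.1271] heading 81.28 q6 -1.238
0.08386004346161229
[[234, 85, 80, 135, 7115], [430, 253, 41, 67, 1293], [48, 254, 26, 66, 624], [201, 341, 118, 19, 1092], [320, 341, 48, 19, 288]]
[[232.8, 82.0], [314.1, 82.3], [234.8, 219.7], [308.2, 219.9]]
```

View pics/w3.png

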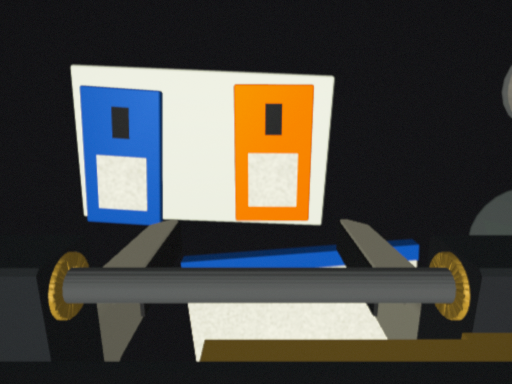

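Picture 7: the meant orange cassette spans (234–314, 85–220), within about 3 px of the prediction, and the fingers straddle it clear of the blue one. I go down and grip.

send_rows(moves=[[[0.011,-0.001,0.025],0,0.1],[[0,0,0.04],0,0.1],[[0,0,0.024],0,0.1],[[0,0,0],0,0.1],[[0,0,0],0,1]])

```text
time_s: 7.15
ee_pos: [0.5896, 0.2312, 0.04]
tool_rot: [[0.153, 0.988, 0.003], [0.988, -0.153, 0.001], [0.001, 0.003, -1.0]]
contact_force: [-0.3, 0.6, -0.5]
finger_gap: 0.0796
```

send_rows(moves=[[[0,0,0],0,1],[[0,0,0],0,1],[[0,0,0],0,1],[[0,0,0],0,1],[[0,0,0],0,1]])

```text
time_s: 7.65
ee_pos: [0.589, 0.2313, 0.0395]
tool_rot: [[0.153, 0.988, 0.003], [0.988, -0.153, 0.0], [0.001, 0.003, -1.0]]
contact_force: [-0.5, -0.1, 6.9]
finger_gap: 0.0557
```

send_rows(moves=[[[0,0,-0.01],0,1],[[0,0,-0.03],0,1],[[0,0,-0.045],0,1],[[0,0,-0.045],0,1],[[0,0,-0.045],0,1]])

```text
time_s: 8.15
ee_pos: [0.5875, 0.2312, 0.2149]
tool_rot: [[0.153, 0.988, -0.001], [0.988, -0.153, -0.0], [-0.0, -0.001, -1.0]]
contact_force: [0.9, 0.3, -0.8]
finger_gap: 0.0556
```

send_rows(moves=[[[0,0,-0.045],0,1],[[0,0,0],0,1],[[0,0,0],0,1]])

```text
time_s: 8.45
ee_pos: [0.5883, 0.2314, 0.2596]
tool_rot: [[0.153, 0.988, 0.003], [0.988, -0.153, 0.001], [0.001, 0.003, -1.0]]
contact_force: [-0.8, 0.2, -1.9]
finger_gap: 0.0555
```

Run:
```python
from h import *
import pickle
go(.4081,-.1738,.26,np.radians(109.1));print(read_state()["finger_gap"])
c=pickle.load(open("w2.pkl","rb"));g=lambda L:(np.array(L,float)+.5)/1.5-.5
print(ray(c,g([(303,57),(496,14)]),.1).round(3))
im=read_camera("scene");cv2.imwrite("pics/s2.png",im)
cv2.imwrite("pics/s2c.png",cv2.resize(im[90:240,180:360],None,fx=3.5,fy=3.5,interpolation=cv2.INTER_CUBIC))
```

```text
shift [-0.428  -0.1161 -0.0012] roll -0.487 now [0.5883 0.2314 0.2596] heading 81.2 q6 -1.219
0.055528401532538615
[[ 0.356 -0.24   0.1  ]
 [ 0.3   -0.144  0.1  ]]
```

View pics/s2c.png

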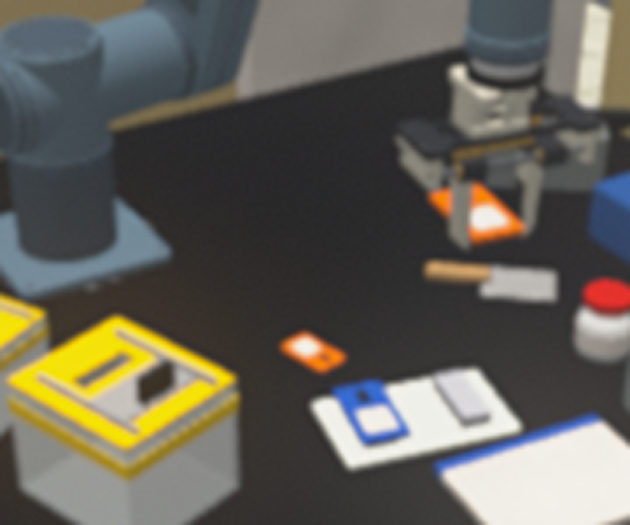

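Picture 8 (scene crop): the orange cassette is held level near its far end. The shutter is open, the slot is clear and the blue cassette is undisturbed. Next I tilt it by pressing the short stub on the bin lid's robot-side edge.

send_rows(moves=[[[-0.043,-0.0115,0],0,1],[[-0.043,-0.0115,0],0,1],[[-0.043,-0.0115,0],0,1],[[-0.043,-0.0115,0],0,1],[[-0.043,-0.0115,0],0,1]])

```text
time_s: 9.0
ee_pos: [0.496, 0.0265, 0.2556]
tool_rot: [[0.153, 0.988, -0.004], [0.988, -0.153, 0.001], [0.0, -0.005, -1.0]]
contact_force: [0.4, -1.1, -0.8]
finger_gap: 0.0556
```

send_rows(moves=[[[-0.043,-0.0115,0],0,1],[[-0.043,-0.0115,0],0,1],[[-0.043,-0.0115,0],0,1],[[-0.043,-0.0115,0],0,1],[[-0.041,-0.0115,0],0,1]])

```text
time_s: 9.5
ee_pos: [0.4068, -0.1748, 0.2559]
tool_rot: [[0.153, 0.988, -0.003], [0.988, -0.153, 0.003], [0.002, -0.004, -1.0]]
contact_force: [0.2, 0.1, -0.4]
finger_gap: 0.0556
```

send_rows(moves=[[[0,0,0],-0.122,1],[[0,0,0],-0.122,1],[[0,0,0],-0.122,1],[[0,0,0],-0.122,1],[[0,0,0],0,1]])

```text
time_s: 10.0
ee_pos: [0.4078, -0.1734, 0.2559]
tool_rot: [[-0.329, 0.944, -0.003], [0.944, 0.329, 0.003], [0.004, -0.002, -1.0]]
contact_force: [0.1, -0.1, -1.3]
finger_gap: 0.0554
```

Run:
```python
from h import *
go(.4081,-.1738,.155,np.radians(109.1));print(read_state()["contact_force"])
```

```text
shift [-0.0008  0.0004  0.1009] roll 0.0016 now [ 0.4078 -0.1734  0.2559] heading 109.19 q6 -2.561
[ 0.06373617 -0.08965108 -1.28343668]
```

send_rows(moves=[[[0,0,0.04],0,1],[[0,0,0.04],0,1],[[0,0,0.016],0,1],[[0,0,0],0,1]])

```text
time_s: 10.4
ee_pos: [0.4067, -0.1724, 0.1586]
tool_rot: [[-0.325, 0.946, -0.006], [0.946, 0.325, 0.005], [0.006, -0.004, -1.0]]
contact_force: [-0.4, 0.2, -1.5]
finger_gap: 0.0557
```

send_rows(moves=[[[0,0,0.002],0,1],[[0,0,0.002],0,1],[[0,0,0.002],0,1]])

```text
time_s: 10.7
ee_pos: [0.4094, -0.1745, 0.1567]
tool_rot: [[-0.328, 0.945, 0.002], [0.945, 0.328, -0.001], [-0.002, 0.001, -1.0]]
contact_force: [-0.3, 0.1, -0.8]
finger_gap: 0.0557
```

send_rows(moves=[[[0,0,0.002],0,1],[[0,0,0.002],0,1]])

```text
time_s: 10.9
ee_pos: [0.4094, -0.1746, 0.1539]
tool_rot: [[-0.328, 0.945, 0.002], [0.945, 0.328, -0.002], [-0.002, 0.001, -1.0]]
contact_force: [-4.4, 2.9, 15.5]
finger_gap: 0.0557
```

send_rows(moves=[[[0,0,0.002],0,1],[[0,0,0],0,1]])

```text
time_s: 11.1
ee_pos: [0.4095, -0.1745, 0.1519]
tool_rot: [[-0.328, 0.945, 0.002], [0.945, 0.328, -0.002], [-0.002, 0.002, -1.0]]
contact_force: [-3.8, 1.6, 11.8]
finger_gap: 0.0555
```

send_rows(moves=[[[0,0,0.002],0,1],[[0,0,0],0,1]])

```text
time_s: 11.3
ee_pos: [0.4096, -0.1745, 0.1501]
tool_rot: [[-0.328, 0.945, 0.003], [0.945, 0.328, -0.002], [-0.003, 0.002, -1.0]]
contact_force: [-3.0, 2.0, 13.5]
finger_gap: 0.0554
```

Run:
```python
from h import *
print(read_state()["contact_force"],read_state()["ee_pos"])
b=read_camera("side")[110:260,220:400]
cv2.imwrite("pics/sd1.png",cv2.resize(b,None,fx=4,fy=4,interpolation=cv2.INTER_CUBIC))
a=read_camera("scene")[130:250,150:290]
cv2.imwrite("pics/sc3.png",np.vstack([cv2.resize(a,(560,480),interpolation=cv2.INTER_CUBIC)]))
```

```text
[-3.02550975  2.02602284 13.51958998] [ 0.40958614 -0.17450313  0.15009268]
```

View pics/sc3.png

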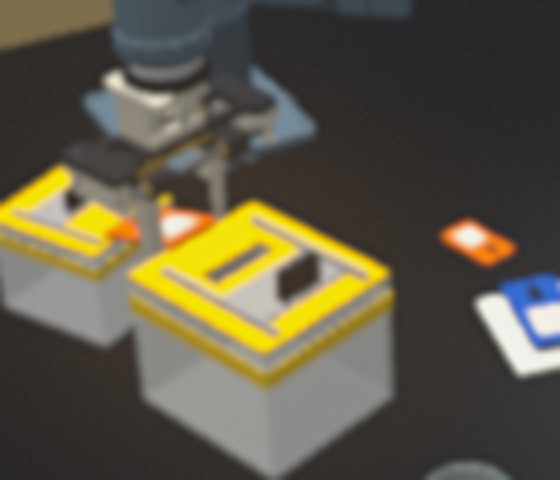

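Picture 9: the stub rests on the lid edge with the free end hanging towards the robot beside the small bin. The force stays near 13 N while the tool sinks, so the cassette is pivoting.

send_rows(moves=[[[0,0,0.002],0,1],[[0,0,0.002],0,1],[[0,0,0.001],0,1],[[0,0,0],0,1]])

```text
time_s: 11.8
ee_pos: [0.41, -0.1744, 0.1454]
tool_rot: [[-0.328, 0.945, 0.004], [0.945, 0.328, -0.002], [-0.003, 0.003, -1.0]]
contact_force: [-3.1, 4.1, 15.4]
finger_gap: 0.0558
```

Run:
```python
from h import *
s=read_state();print(s["ee_pos"],s["contact_force"])
im=read_camera("wrist");cv2.imwrite("pics/w4.png",im)
c=calibration("wrist")
u=np.array([np.cos(.3333),np.sin(.3333),0]);v=np.array([-u[1],u[0],0]);P=s["ee_pos"]-[0,0,.0135]
for th in(0,30,40,45,50,55):
    t=np.radians(th);f=-u*np.cos(t)-[0,0,np.sin(t)];n=-u*np.sin(t)+[0,0,np.cos(t)]
    print(th,proj(c,[P+.0825*f+.004*n+b*v for b in(-.028,.028)]).round(0).tolist())
m=cv2.inRange(cv2.cvtColor(im,cv2.COLOR_BGR2HSV),(5,150,80),(22,255,255))
n,l,st,ce=cv2.connectedComponentsWithStats(m);print([q.tolist() for q in st[1:] if q[4]>150])
```

```text
[ 0.41003257 -0.17436832  0.1454339 ] [-3.12769802  4.09412097 15.3769095 ]
0 [[193.0, 67.0], [323.0, 67.0]]
30 [[208.0, 93.0], [308.0, 93.0]]
40 [[212.0, 107.0], [305.0, 107.0]]
45 [[213.0, 115.0], [303.0, 115.0]]
50 [[215.0, 123.0], [302.0, 123.0]]
55 [[216.0, 131.0], [301.0, 131.0]]
[[199, 86, 120, 182, 13382], [116, 252, 29, 69, 949], [373, 252, 29, 69, 974], [123, 333, 389, 28, 8692]]
```

View pics/w4.png

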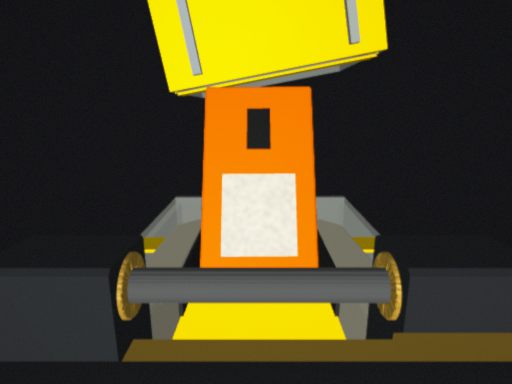

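Picture 10: the free end's top edge runs from (206,87) to (311,87), so it is tilted only about 25° and must have slid up in the pads somewhat. I fit the tilt and the slip.

```bash
cat >> h.py <<'E'
U=np.array([np.cos(.3333),np.sin(.3333),0]);V=np.array([-U[1],U[0],0]);B=np.array([.5012,-.1416,0])
def tiltfit(im,c,s):
    "tilt (deg) and drop of pivot below TCP from the orange blob's tip edge in the wrist picture"
    m=cv2.inRange(cv2.cvtColor(im,cv2.COLOR_BGR2HSV),(5,150,80),(22,255,255));m[260:]=0
    n,l,st,_=cv2.connectedComponentsWithStats(m);k=1+np.argmax(st[1:,4]);y=np.where(l==k)[0].min()
    xs=np.where(l[y+3]==k)[0];px=np.array([[xs.min(),y],[xs.max()+1,y]],float)
    def pr(p):
        t,drop,off=p;P=s["ee_pos"]-[0,0,drop]+off*V;f=-U*np.cos(t)-[0,0,np.sin(t)];nn=-U*np.sin(t)+[0,0,np.cos(t)]
        return proj(c,[P+.0825*f+.004*nn+b*V for b in(-.028,.028)])
    r=least_squares(lambda p:(pr(p)-px).ravel(),[.5,.0135,0],x_scale=[.1,.01,.01])
    print("px",px.tolist(),"tilt",np.degrees(r.x[0]).round(1),"drop,off mm",(r.x[1:]*1e3).round(1),"bin xyz",((s["ee_pos"]-B)@np.c_[U,V,[0,0,1]]).round(4))
E
python3 - <<'E'
from h import *
s=read_state();tiltfit(cv2.imread("pics/w4.png"),calibration("wrist"),s)
E
```

```text
px [[206.0, 86.0], [312.0, 86.0]] tilt 24.9 drop,off mm [10.2  0.5] bin xyz [-0.0969 -0.0011  0.1454]
```

send_rows(moves=[[[0,-0.003,0],0,1],[[0,0,0.002],0,1],[[0,0,0.002],0,1],[[0,0,0],0,1]])

```text
time_s: 12.25
ee_pos: [0.4082, -0.1762, 0.1416]
tool_rot: [[-0.328, 0.945, 0.006], [0.945, 0.328, -0.003], [-0.005, 0.004, -1.0]]
contact_force: [-1.0, 2.2, 12.7]
finger_gap: 0.0555
```

Run:
```python
from h import *
s=read_state();c=calibration("wrist");im=read_camera("wrist");cv2.imwrite("pics/w5.png",im);tiltfit(im,c,s)
```

```text
px [[208.0, 93.0], [311.0, 93.0]] tilt 30.5 drop,off mm [7.3 0.6] bin xyz [-0.0992 -0.0023  0.1416]
```

send_rows(moves=[[[0,-0.001,0.002],0,1],[[0,0,0.002],0,1],[[0,0,0.002],0,1],[[0,0,0],0,1]])

```text
time_s: 12.7
ee_pos: [0.4054, -0.1757, 0.1335]
tool_rot: [[-0.328, 0.945, 0.001], [0.945, 0.328, -0.001], [-0.001, 0.001, -1.0]]
contact_force: [-1.5, -0.5, -0.8]
finger_gap: 0.0556
```

Run:
```python
from h import *
s=read_state();c=calibration("wrist");im=read_camera("wrist");cv2.imwrite("pics/w6.png",im);tiltfit(im,c,s)
```

```text
px [[210.0, 102.0], [309.0, 102.0]] tilt 36.6 drop,off mm [5.8 0.8] bin xyz [-0.1017 -0.0008  0.1335]
```

Contact is lost at about 37° tilt because the stub slipped off the edge. I back out, lift, and take it over the slot.

send_rows(moves=[[[0,-0.008,0],0,1],[[0,0,-0.04],0,1],[[0,0,-0.045],0,1],[[0,0,-0.04],0,1],[[0,0.03,0],0,1]])

```text
time_s: 13.25
ee_pos: [0.4263, -0.1706, 0.2635]
tool_rot: [[-0.326, 0.945, 0.007], [0.945, 0.326, -0.007], [-0.009, 0.004, -1.0]]
contact_force: [0.2, -1.2, -0.7]
finger_gap: 0.0556
```

send_rows(moves=[[[0,0.04,0],0,1],[[0,0.04,0],0,1],[[0,0.036,0],0,1],[[0,0,0],0,1],[[0,0,0],0,1]])

```text
time_s: 13.75
ee_pos: [0.5349, -0.1299, 0.2568]
tool_rot: [[-0.329, 0.944, -0.002], [0.944, 0.329, 0.001], [0.001, -0.002, -1.0]]
contact_force: [-0.7, 0.1, -0.8]
finger_gap: 0.0557
```

Run:
```python
from h import *
s=read_state();c=calibration("wrist");im=read_camera("wrist");cv2.imwrite("pics/w7.png",im);tiltfit(im,c,s)
p=B+.036*U;go(p[0],p[1],.188,np.radians(109.1))
```

```text
px [[212.0, 111.0], [307.0, 111.0]] tilt 42.2 drop,off mm [5.9 0.9] bin xyz [0.0357 0.     0.2568]
shift [-0.      0.001   0.0691] roll 0.0012 now [ 0.5344 -0.1302  0.2571] heading 109.17 q6 -2.347
```

View pics/w7.png

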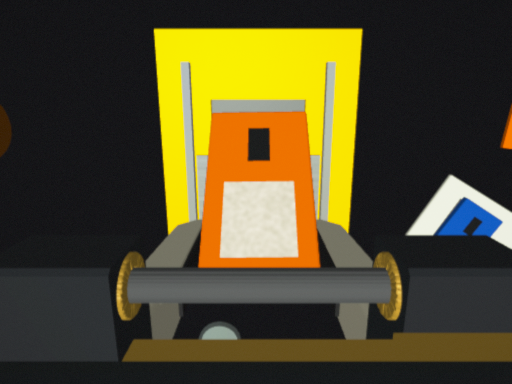

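Picture 11: the cassette is tilted 42°, its tip edge at (212–307,111) lies over the slot, which shows just behind it at v≈101–111, and it is centred along the slot's length. I insert it along its own slope.

send_rows(moves=[[[0,0,0.03],0,1],[[0,0,0.028],0,1],[[0,0,0],0,1],[[0,-0.003,0.003],0,1],[[0,-0.004,0.004],0,1]])

```text
time_s: 14.3
ee_pos: [0.5292, -0.1333, 0.1945]
tool_rot: [[-0.328, 0.945, 0.003], [0.945, 0.328, -0.001], [-0.002, 0.002, -1.0]]
contact_force: [-1.0, 0.3, 0.0]
finger_gap: 0.0559
```

send_rows(moves=[[[0,-0.005,0.0045],0,1],[[0,-0.005,0.0045],0,1],[[0,0,0],0,1]])

```text
time_s: 14.6
ee_pos: [0.5184, -0.1359, 0.1836]
tool_rot: [[-0.328, 0.945, -0.001], [0.945, 0.328, 0.0], [0.0, -0.001, -1.0]]
contact_force: [0.1, -0.6, -1.0]
finger_gap: 0.0557
```

Run:
```python
from h import *
s=read_state();print("bin xyz",((s["ee_pos"]-B)@np.c_[U,V,[0,0,1]]).round(4),s["contact_force"])
```

```text
bin xyz [ 0.0181 -0.0002  0.1836] [ 0.10086948 -0.61974836 -0.96349121]
```

send_rows(moves=[[[0,-0.004,0.0036],0,1],[[0,-0.004,0.0036],0,1],[[0,-0.004,0.0036],0,1],[[0,0,0],0,1]])

```text
time_s: 15.0
ee_pos: [0.5071, -0.1396, 0.1723]
tool_rot: [[-0.328, 0.945, -0.001], [0.945, 0.328, 0.001], [0.001, -0.001, -1.0]]
contact_force: [0.2, 0.5, -0.9]
finger_gap: 0.0557
```

send_rows(moves=[[[0,-0.004,0],0,1],[[0,-0.004,0],0,1],[[0,-0.004,0],0,1],[[0,0,0],0,1]])

```text
time_s: 15.4
ee_pos: [0.4981, -0.1437, 0.1737]
tool_rot: [[-0.328, 0.945, 0.004], [0.945, 0.328, -0.0], [-0.002, 0.004, -1.0]]
contact_force: [5.1, 1.5, -4.5]
finger_gap: 0.0562
```

Run:
```python
from h import *
s=read_state();print("bin xyz",((s["ee_pos"]-B)@np.c_[U,V,[0,0,1]]).round(4),s["contact_force"])
```

```text
bin xyz [-0.0036 -0.001   0.1737] [ 5.09603322  1.45751554 -4.48575844]
```

send_rows(moves=[[[0,-0.004,0],0,1],[[0,-0.004,0.001],0,1],[[0,-0.003,0.001],0,1],[[0,0,0],0,1]])

```text
time_s: 15.8
ee_pos: [0.4892, -0.1472, 0.1721]
tool_rot: [[-0.327, 0.945, 0.007], [0.945, 0.327, -0.0], [-0.003, 0.007, -1.0]]
contact_force: [8.0, 2.4, -2.2]
finger_gap: 0.0559
```

send_rows(moves=[[[0,-0.003,0.002],0,1],[[0,0,0.002],0,1],[[0,0,0],0,1]])

```text
time_s: 16.1
ee_pos: [0.4858, -0.1483, 0.1679]
tool_rot: [[-0.328, 0.945, 0.006], [0.945, 0.328, -0.001], [-0.003, 0.005, -1.0]]
contact_force: [6.6, 2.0, -3.0]
finger_gap: 0.0552
```

Run:
```python
from h import *
s=read_state();print("bin xyz",((s["ee_pos"]-B)@np.c_[U,V,[0,0,1]]).round(4),s["contact_force"])
im=read_camera("wrist");cv2.imwrite("pics/w8.png",im);a=read_camera("scene");cv2.imwrite("pics/s8.png",a)
h=cv2.resize(a[150:250,160:280],(480,400),interpolation=cv2.INTER_CUBIC)
w=cv2.resize(im[60:300,130:390],(300,277))
o=np.zeros((400,790,3),np.uint8);o[:,:480]=h;o[:277,485:785]=w;cv2.imwrite("pics/m8.png",o)
```

```text
bin xyz [-0.0167 -0.0013  0.1679] [ 6.62798829  1.95281183 -3.0376515 ]
```

View pics/m8.png

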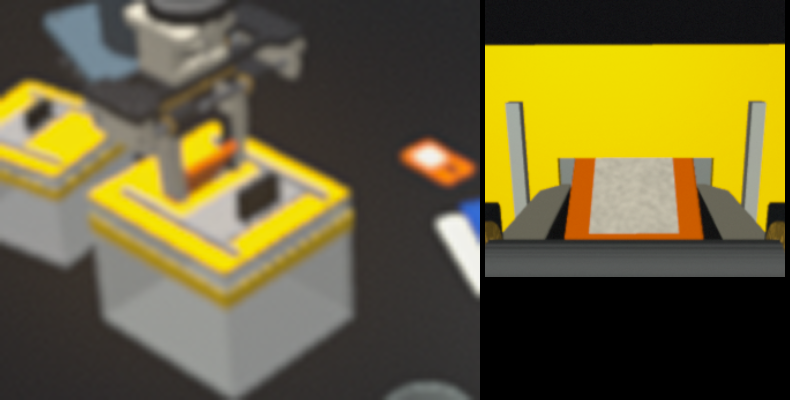

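Picture 12 (last view): the cassette is steep in the slot, its window half is below the lid and its label half is still held. I release it with a narrow opening so that the fingers stay inside the rails.

send_rows(moves=[[[0,0,0],0,0.34],[[0,0,0],0,0.34],[[0,0,0],0,0.34],[[0,0,0],0,0.34],[[0,0,0],0,0.34]])

```text
time_s: 16.7
ee_pos: [0.4833, -0.1483, 0.1671]
tool_rot: [[-0.328, 0.945, -0.0], [0.945, 0.328, -0.0], [0.0, -0.0, -1.0]]
contact_force: [1.0, 0.9, -0.4]
finger_gap: 0.0616
```

Run:
```python
from h import *
s=read_state();print(s["finger_gap"],s["contact_force"],((s["ee_pos"]-B)@np.c_[U,V,[0,0,1]]).round(4))
im=read_camera("wrist");cv2.imwrite("pics/w9.png",im)
m=cv2.inRange(cv2.cvtColor(im,cv2.COLOR_BGR2HSV),(5,150,60),(18,255,255));m[260:]=0
n,l,st,ce=cv2.connectedComponentsWithStats(m);print([q.tolist() for q in st[1:] if q[4]>40])
a=read_camera("scene");cv2.imwrite("pics/s9.png",a)
m=cv2.inRange(cv2.cvtColor(a,cv2.COLOR_BGR2HSV),(4,60,40),(18,255,255))
n,l,st,ce=cv2.connectedComponentsWithStats(m);print([q.tolist() for q in st[1:] if q[4]>8 and 170<q[0]<330 and q[1]>120])
print(a[190:235:6,190:245:6].tolist()[-4:])
```

```text
0.0616381038036942 [ 0.99458271  0.93000645 -0.42414938] [-0.0191 -0.0004  0.1671]
[]
[[300, 164, 20, 7, 122], [198, 166, 22, 19, 62], [221, 168, 4, 6, 10], [222, 179, 7, 6, 19], [259, 184, 21, 14, 168], [220, 195, 8, 9, 38], [195, 208, 17, 11, 36], [177, 215, 6, 7, 18], [199, 218, 9, 9, 35]]
[[[133, 138, 138], [44, 137, 163], [100, 151, 179], [65, 168, 206], [5, 228, 246], [26, 202, 233], [131, 134, 135], [39, 127, 150], [119, 133, 137], [132, 133, 133]], [[134, 137, 137], [135, 138, 137], [102, 135, 161], [27, 142, 171], [147, 157, 158], [104, 159, 177], [68, 124, 143], [140, 142, 141], [131, 134, 133], [132, 134, 133]], [[142, 146, 144], [151, 155, 154], [118, 137, 158], [152, 155, 154], [103, 144, 158], [127, 138, 141], [138, 141, 140], [139, 141, 140], [139, 141, 140], [138, 140, 139]], [[102, 105, 104], [152, 156, 154], [151, 155, 153], [151, 155, 153], [151, 155, 154], [138, 140, 139], [139, 140, 140], [139, 141, 140], [139, 141, 140], [79, 80, 81]]]
```

send_rows(moves=[[[0,0,-0.03],0,0.34],[[0,0,-0.03],0,1],[[0,0.049,0],0,1],[[0,0.048,0],0,1],[[0,0,0],0,1]])

```text
time_s: 17.3
ee_pos: [0.5791, -0.1149, 0.2264]
tool_rot: [[-0.33, 0.944, 0.002], [0.944, 0.33, 0.001], [-0.0, 0.002, -1.0]]
contact_force: [-0.6, -0.8, -1.5]
finger_gap: 0.0337
```

send_rows(moves=[[[0,0,0],0,1],[[0,0,0],0,1],[[0,0,0.024],0,1],[[0,0,0.024],0,1],[[0,0,0],0,1]])

```text
time_s: 17.8
ee_pos: [0.5719, -0.1161, 0.1763]
tool_rot: [[-0.327, 0.945, -0.006], [0.945, 0.327, 0.002], [0.004, -0.005, -1.0]]
contact_force: [-0.6, -0.4, -0.1]
finger_gap: 0.0004
```

Run:
```python
from h import *
s=read_state();print(s["finger_gap"],s["contact_force"],((s["ee_pos"]-B)@np.c_[U,V,[0,0,1]]).round(4))
```

```text
0.00043361675388322094 [-0.58423246 -0.38968033 -0.05168911] [0.0752 0.0009 0.1763]
```

Before shutting, I check numerically that the slot is empty.

Run:
```python
from h import *
c=calibration("wrist");im=read_camera("wrist");cv2.imwrite("pics/w10.png",im)
p=proj(c,[B+(-.025+a)*U+b*V+[0,0,.14] for a in(-.008,0,.008) for b in(-.03,-.015,0,.015,.03)]).round().astype(int)
print(p.tolist());print([im[v,u].tolist() if 0<=v<384 and 0<=u<512 else None for u,v in p])
hs=cv2.cvtColor(im,cv2.COLOR_BGR2HSV);m=cv2.inRange(hs,(4,80,40),(18,255,255));m[250:]=0
n,l,st,_=cv2.connectedComponentsWithStats(m);print([q.tolist() for q in st[1:] if q[4]>30])
```

```text
[[195, 19], [225, 19], [256, 19], [286, 19], [316, 19], [195, 36], [225, 36], [256, 36], [286, 36], [316, 37], [196, 54], [226, 54], [256, 54], [285, 54], [315, 54]]
[[161, 170, 163], [0, 63, 139], [0, 64, 138], [158, 166, 158], [152, 160, 153], [164, 172, 164], [0, 65, 141], [0, 65, 140], [157, 165, 158], [152, 160, 153], [164, 172, 167], [165, 174, 167], [163, 170, 164], [157, 166, 158], [153, 161, 154]]
[[206, 15, 77, 35, 2229]]
```

Run:
```python
from h import *
im=cv2.imread("pics/w10.png");c=calibration("wrist")
m=cv2.inRange(cv2.cvtColor(im,cv2.COLOR_BGR2HSV),(4,80,40),(18,255,255))
for v in range(2,66,4):
    x=np.where(m[v])[0];print(v,(x.min(),x.max(),len(x)) if len(x) else None, im[v,[180,200,245,300]].tolist())
for z in(.14,.1,.06,.02): print(z,proj(c,[B+a*U+b*V+[0,0,z] for a in(-.036,-.014) for b in(-.028,.028)]).round().tolist())
# through the clear walls: change since the first picture
for n in("scene","side"):
    a=cv2.imread(f"pics/{n}0.png").astype(int);b=read_camera(n);cv2.imwrite(f"pics/{n}9.png",b);b=b.astype(int)
    k=calibration(n)
    q=proj(k,[B+x*U+y*V+[0,0,z] for x in(-.08,.08) for y in(-.07,.07) for z in(.005,.12)]).astype(int)
    (u0,v0),(u1,v1)=q.min(0),q.max(0)
    d=(b-a)[v0:v1,u0:u1];o=(d[...,2]-d[...,0]);ys,xs=np.where(o>15)
    print(n,(u0,v0,u1,v1),len(xs),(xs.min()+u0,ys.min()+v0,xs.max()+u0,ys.max()+v0) if len(xs) else None)
```

```text
2 (np.int64(410), np.int64(410), 1) [[0, 236, 249], [0, 236, 248], [0, 236, 249], [0, 233, 249]]
6 None [[0, 237, 249], [0, 237, 249], [0, 237, 249], [0, 234, 249]]
10 None [[0, 237, 249], [0, 236, 248], [0, 235, 248], [0, 232, 248]]
14 None [[0, 235, 248], [73, 119, 130], [0, 86, 124], [92, 124, 132]]
18 (np.int64(207), np.int64(282), 76) [[0, 237, 249], [162, 170, 163], [0, 63, 139], [155, 162, 156]]
22 (np.int64(209), np.int64(282), 74) [[0, 237, 249], [161, 169, 162], [0, 64, 140], [155, 162, 155]]
26 (np.int64(210), np.int64(281), 72) [[0, 238, 249], [162, 170, 164], [0, 64, 139], [155, 162, 155]]
30 (np.int64(211), np.int64(281), 71) [[0, 239, 249], [163, 171, 164], [0, 63, 139], [155, 162, 155]]
34 (np.int64(213), np.int64(281), 69) [[0, 239, 249], [162, 171, 164], [0, 62, 138], [155, 163, 156]]
38 (np.int64(214), np.int64(280), 67) [[0, 238, 249], [164, 173, 166], [0, 62, 140], [156, 165, 157]]
42 (np.int64(216), np.int64(279), 64) [[0, 239, 250], [163, 173, 166], [0, 64, 140], [155, 163, 157]]
46 (np.int64(217), np.int64(249), 33) [[0, 240, 249], [164, 173, 166], [58, 91, 144], [157, 165, 158]]
50 None [[0, 240, 249], [164, 173, 165], [163, 172, 165], [157, 164, 158]]
54 None [[0, 240, 249], [163, 172, 165], [164, 173, 165], [156, 163, 157]]
58 None [[0, 240, 250], [161, 174, 171], [159, 175, 170], [151, 171, 168]]
62 None [[0, 240, 250], [0, 240, 250], [0, 240, 250], [0, 236, 250]]
0.14 [[201.0, 11.0], [314.0, 11.0], [202.0, 58.0], [312.0, 58.0]]
0.1 [[212.0, 30.0], [303.0, 30.0], [213.0, 68.0], [302.0, 68.0]]
0.06 [[219.0, 43.0], [296.0, 43.0], [220.0, 74.0], [295.0, 74.0]]
0.02 [[225.0, 52.0], [291.0, 52.0], [225.0, 79.0], [290.0, 79.0]]
scene (np.int64(184), np.int64(186), np.int64(246), np.int64(247)) 349 (np.int64(195), np.int64(186), np.int64(230), np.int64(227))
side (np.int64(259), np.int64(163), np.int64(307), np.int64(215)) 568 (np.int64(282), np.int64(163), np.int64(306), np.int64(205))
```

The cassette leans inside: its lower edge is on the floor and its underside recedes towards the robot-side wall. Its top is at about 0.10 m, well under the lid. Now I shut the shutter.

send_rows(moves=[[[0,-0.012,0],0,1],[[0,-0.012,0],0,1],[[0,-0.012,0],0,1],[[0,-0.012,0],0,1],[[0,-0.004,0],0,1]])

```text
time_s: 18.45
ee_pos: [0.5245, -0.1339, 0.1795]
tool_rot: [[-0.327, 0.945, 0.0], [0.945, 0.327, -0.0], [-0.0, -0.0, -1.0]]
contact_force: [1.2, 0.4, 0.8]
finger_gap: 0.0002
```

send_rows(moves=[[[0,-0.002,0],0,1],[[0,-0.002,0],0,1],[[0,-0.002,0],0,1]])

```text
time_s: 18.75
ee_pos: [0.5204, -0.1354, 0.179]
tool_rot: [[-0.328, 0.945, 0.0], [0.945, 0.328, 0.0], [0.0, 0.0, -1.0]]
contact_force: [1.8, -0.2, 0.8]
finger_gap: 0.0003
```

send_rows(moves=[[[0,-0.002,0],0,1],[[0,0,0],0,1]])

```text
time_s: 18.95
ee_pos: [0.5182, -0.1361, 0.1789]
tool_rot: [[-0.328, 0.945, -0.001], [0.945, 0.328, 0.0], [0.0, -0.001, -1.0]]
contact_force: [0.1, -0.2, 0.6]
finger_gap: 0.0002
```

Run:
```python
from h import *
s=read_state();print(s["finger_gap"],s["contact_force"],((s["ee_pos"]-B)@np.c_[U,V,[0,0,1]]).round(4))
```

```text
0.0001846723848156469 [ 0.13873848 -0.18215613  0.63301821] [ 0.0179 -0.0003  0.1789]
```

Expected stop is at about 0.0165, so I push on until the force rises.

send_rows(moves=[[[0,-0.002,0],0,1],[[0,-0.001,0],0,1],[[0,0,0],0,1]])

```text
time_s: 19.25
ee_pos: [0.5153, -0.137, 0.1789]
tool_rot: [[-0.328, 0.945, -0.001], [0.945, 0.328, 0.0], [0.0, -0.0, -1.0]]
contact_force: [1.2, -0.4, -0.2]
finger_gap: 0.0005
```

send_rows(moves=[[[0,-0.0015,0],0,1],[[0,0,0],0,1]])

```text
time_s: 19.45
ee_pos: [0.5141, -0.1375, 0.1789]
tool_rot: [[-0.328, 0.945, 0.0], [0.945, 0.328, 0.0], [0.0, 0.0, -1.0]]
contact_force: [1.9, 0.3, -0.5]
finger_gap: 0.0002
```

send_rows(moves=[[[0,-0.002,0],0,1],[[0,0,0],0,1]])

```text
time_s: 19.65
ee_pos: [0.514, -0.1375, 0.179]
tool_rot: [[-0.328, 0.945, 0.004], [0.945, 0.328, 0.001], [-0.0, 0.004, -1.0]]
contact_force: [8.5, 2.8, -5.5]
finger_gap: 0.0004
```

send_rows(moves=[[[0,-0.002,0],0,1],[[0,0,0],0,1]])

```text
time_s: 19.85
ee_pos: [0.5138, -0.1376, 0.1791]
tool_rot: [[-0.328, 0.945, 0.008], [0.945, 0.328, 0.002], [-0.0, 0.008, -1.0]]
contact_force: [14.7, 5.0, -8.2]
finger_gap: 0.0004
```

send_rows(moves=[[[0,0.01,0],0,1],[[0,0.008,0],0,1],[[0,0,-0.04],0,1],[[0,0,-0.045],0,1],[[0,-0.045,0],0,1]])

```text
time_s: 20.35
ee_pos: [0.4908, -0.1492, 0.2706]
tool_rot: [[-0.331, 0.944, 0.012], [0.944, 0.331, -0.006], [-0.01, 0.01, -1.0]]
contact_force: [0.2, -0.7, -0.2]
finger_gap: 0.0003
```

send_rows(moves=[[[0,-0.035,0],0,1],[[0,0,0],0,1],[[0,0,0],0,1]])

```text
time_s: 20.65
ee_pos: [0.4517, -0.1594, 0.2644]
tool_rot: [[-0.327, 0.945, 0.0], [0.945, 0.327, -0.0], [-0.0, 0.0, -1.0]]
contact_force: [1.2, -0.0, -0.3]
finger_gap: -0.0001
```

Run:
```python
from h import *
import pickle
s=read_state();c=calibration("wrist");im=read_camera("wrist");cv2.imwrite("pics/w11.png",im)
print(((s["ee_pos"]-B)@np.c_[U,V,[0,0,1]]).round(4),s["contact_force"].round(1))
# fin/plate edges along the bin's x on a line beside the fin centre (plate z .144)
xs=np.arange(-.075,.03,.001);hs=cv2.cvtColor(im,cv2.COLOR_BGR2HSV)
for b in(0,.03,-.03):
    p=proj(c,[B+x*U+b*V+[0,0,.144] for x in xs]).round().astype(int)
    k=["Y" if hs[v,u,1]>150 and hs[v,u,2]>120 else("D" if hs[v,u,2]<70 else "g") for u,v in p]
    print(b,[(round(xs[i],3),k[i]) for i in range(len(k)) if i==0 or k[i]!=k[i-1]])
# blue cassette and others: scene difference against the start
a0=cv2.imread("pics/scene0.png");a=read_camera("scene");cv2.imwrite("pics/s11.png",a)
f=lambda i:cv2.findNonZero(cv2.inRange(cv2.cvtColor(i[190:225,270:305],cv2.COLOR_BGR2HSV),(100,120,60),(130,255,255))).mean(0)
print("blue shift px",f(a)-f(a0))
d=np.abs(a.astype(int)-a0).max(2)>40;n,l,st,_=cv2.connectedComponentsWithStats(d.astype(np.uint8));print([q.tolist() for q in st[1:] if q[4]>25])
```

```text
[-0.0526 -0.0007  0.2644] [ 1.2 -0.  -0.3]
0 [(np.float64(-0.075), 'Y'), (np.float64(-0.044), 'g'), (np.float64(-0.005), 'D'), (np.float64(0.02), 'g')]
0.03 [(np.float64(-0.075), 'Y'), (np.float64(-0.044), 'g'), (np.float64(-0.013), 'D')]
-0.03 [(np.float64(-0.075), 'Y'), (np.float64(-0.044), 'g'), (np.float64(-0.013), 'D')]
blue shift px [[0.32125984 0.28409449]]
[[188, 0, 22, 20, 230], [207, 0, 12, 13, 126], [192, 0, 62, 126, 3718], [251, 0, 89, 68, 2649], [167, 16, 52, 80, 1527], [316, 68, 16, 6, 48], [300, 79, 46, 15, 327], [174, 102, 6, 13, 53], [306, 104, 5, 7, 28], [173, 114, 6, 15, 51], [180, 119, 28, 22, 348], [188, 118, 17, 4, 40], [212, 131, 15, 10, 92], [170, 145, 12, 8, 54], [184, 151, 5, 9, 34], [195, 150, 12, 15, 153], [196, 187, 21, 12, 72], [208, 190, 19, 15, 69], [299, 192, 26, 18, 234]]
```

```bash
python3 -c "
from plant import *
print(sign_off(), read_state()['time_s'])"
```

```text
the job is handed in; nothing more can be done
the job is handed in; nothing more can be done
```

The job is done and handed in at about 21 s of the 64 s allowed; `sign_off()` gives no verdict. I opened the shutter to its end stop and tilted the orange cassette by pressing its short end on the bin's lid edge. I then fed it edge-on through the slot, let it drop, and pushed the shutter shut to its stop.

**Last checks:**
- **Shutter:** the push met the hard stop (force rose from 2 to about 15 N). The wrist picture puts the fin within about 1 mm of shut, and the robot stands clear.
- **Orange cassette:** it leans inside the bin with its lower edge on the floor. I read this from pixels seen through the open slot, since my 12 views were used up. I estimate its centre at about 50 mm, against the 85 mm limit. I could not look again after shutting.
- **Blue cassette:** it moved by less than 0.5 px in the scene picture. The only changes I found there were the arm, the bin's slot and shutter area, and the emptied pad.

**What went otherwise than planned:** tilting on the lid edge came out at 37–42° instead of 45–48°, because the cassette slid in the pads and its end slipped off the edge. Pushing it sideways in the slot then made it steeper.

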